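# Third hand: hold an eyed bracket against a sprung stop

### The job

Hang the loose steel bracket by its eye on the upright pin of the jig, flat on the board and on the open side of the sprung stop, then swing it against the stop's nose and push the stop in about half of its travel, never to its end. Finish while still holding the bracket steadily pressed there, as a third hand for me to drive the screw: do not let go. Do not push the stop with the gripper itself, and leave the paint pot, sanding block and side cutters where they are.

Things in the scene. Friction and masses are not known exactly. Their poses are not given: they have to be found in the camera images.
- bracket_web (a point): loose dark steel bracket, lies flat: strap 26 mm wide, 6 thick, with a round eye at one end (36 mm across, 10 high, hole 17) and an upright web to grip: 10 mm thick, 44 long, its top 47 mm above the underside. Point: web's centre, 27 mm above the underside. x along the strap away from the eye, y through the web's thickness, z up. Eye's centre at x -68 mm, strap's end at x +71.5. 0.11-0.22 kg
- bracket_eye (a point): centre of the bracket's eye hole, level with its underside; same axes as bracket_web
- jig: fixed jig: grey laminate board 12 mm thick with an upright steel pin and a sprung stop in an aluminium block. Origin on the desk, where the pressed bracket will lie; x from the pin towards the stop, y the way the stop yields, z up. Board: x -90 to 100 mm, y -85 to 95. Block: x 41 to 75, y 45 to 85, 26 mm high on the board. The stop's open side is its -y side
- pin_foot (a point): foot of the jig's pin, on its axis, level with the board's upper face (12 mm above the desk), at x -60 mm, y 0 in the jig's frame. The pin is 10 mm thick and 42 mm high; its top 8 mm taper to 4 mm. Axes as the jig
- stop_rest (a point): foremost point (in -y) of the stop's nose as it stands unpressed: x 58 mm, y -3 mm in the jig's frame, 11 mm above the board's face. Fixed to the jig, does not move with the nose. The nose is a black rubber upright round, 16 mm thick, 1 to 21 mm above the board. Axes as the jig
- stop (a joint): how far the nose is pushed in along the jig's +y, m: 0 at rest (rod's tail flush with the block's back), 0.034 at its end. Spring 450 N/m, no preload: half travel is about 7.5 N, the tail then 17 mm out at the back. Bracket on the pin with its strap along the jig's x: pushed in about 16 mm; turned 0.14 rad clockwise from there (seen from above) it just meets the resting nose
- pot: bystander: wine-red paint pot, 36 x 32 x 46 mm, origin under its middle
- block: bystander: red-brown foam sanding block, 40 x 68 x 24 mm, origin under its middle
- cutters: bystander: side cutters with orange handles lying flat, 40 x 121 x 9 mm, origin under the middle
There are look-alikes about, which are no part of the job. Of the things that look like the part that bears bracket_web, the smaller one is meant.

How it is judged:
On the way, in this order (a step that is already met when the one before it is completed fails the run):
1. the bracket's eye is down on the pin (horizontal distance between bracket_eye and pin_foot below 0.008 m and z of bracket_eye in the frame of pin_foot below 0.01 m), for 0.2 s.
2. the bracket presses on the stop with a force within the band (contact force between bracket and stop between 3.5 and 12 N), for 0.5 s.
At the end, for the whole second after the job is handed in: In the last second: eye on the pin (within 8 mm, under 10 mm above the board), bracket level (0.15 rad), pressing the stop with 3.5-12 N, stop 8-26 mm in and still, fingers touching the bracket and not the stop, pot, block and cutters within 30 mm of their starts (all of step 1 and all of step 2 and angle between bracket_web's own z axis and vertical below 0.15 rad and value of joint stop between 0.008 and 0.026 m and velocity of joint stop between -0.01 and 0.01 m/s and contact force between the fingers and bracket above 1 N and contact force between each of the fingers, the arm and stop below 0.5 N and distance of each of pot, block, cutters from where it was at the start of the episode below 0.03 m); the arm keeps its last pose, push and grip.
It fails at once if the stop is driven to the end of its travel (value of joint stop above 0.0325 m).
It fails at once if the robot pushes the stop itself (contact force between any of the fingers, the arm and stop above 3 N).
It fails at once if a bystander is disturbed (distance of any of pot, block, cutters from where it was at the start of the episode above 0.03 m).
It also fails if it takes over 51 s, if anything falls off the work surface, if the arm or the gripper's body presses on something with over 40 N, if the wrist force passes 120 N, or if a joint passes its speed limit or range.

### The arm

A 6-joint arm with a two-finger parallel gripper is mounted at the origin on a cart in front of the work surface, level with it; the furniture and walls round the work are solid. World frame = base frame: x ahead of the robot, y to its left, z up, the work surface at z = 0. Lengths are in m, angles in rad, forces in N, time in s.
With the tool pointing down it reaches from about 0.35 to 0.925 m from the base axis. Payload 6.4 kg.
Tool frame: the origin (TCP) lies between the finger pads; the fingertips stand robot.tcp_to_tips ahead of it and the grasp point (between the pads) lies 2 mm behind it (robot.tcp_to_tips is the distance from the TCP to the fingertips, in m); z points along the fingers, y is the line along which they close (so a half turn about z gives the same grasp; the last joint's range is limited). The gripper opens to 94 mm and grips with 3 to 60 N. Pads are 16 mm wide; open, the fingers measure 119 mm over their backs; the gripper's body (75 mm by 177 mm) begins 78 mm behind the grasp point.
Start: joints at [1.143, 0.245, 1.558, -0, 1.339, -0.174], TCP at [0.163, 0.629, 0.222] pointing down, gripper open.
Joint ranges: [-3.13, 3.13], [-1.02, 2.26], [0.13, 2.54], [-0.95, 4.09], [0.21, 2.88], [-2.74, 2.74]. Speed limits (rad/s): [2.57, 2.57, 3.14, 3.14, 3.14, 3.14].

### API

Orientations are given as a rotation vector (axis times angle).
In Python, from rig import status, eyes, robot gives the robot as it stands.
- The arm moves only by the tool step_arm, never from a script. Its argument "motion" is a list of rows, each an object of numbers: "dx", "dy", "dz": the shift along the world's x, y, z in mm; "rx", "ry", "rz": the turn, a rotation vector about the world's x, y, z in degrees; "gripper": the opening, from 0 (shut) to 1 (fully open). A call has 1 to 5 rows; each row is the pose to reach, as a shift and turn from the pose commanded when the call began; what a row does not reach only later rows make up. A row lasts 1/8 s, in which the tool goes at most 62.5 mm and 10.7 degrees, less where a joint would pass 70% of its speed; a pose out of reach is approached as far as the arm can. A call with a gripper value outside its range is refused whole. The fingers move at their own pace and stop on an object; "squeeze" is the grip in N (left out, the last holds). Time passes only in rows, so rows that repeat a pose let the fingers close. It gives the time, the measured TCP pose, the force, the opening and the grip force at its end, in the units of the state.
- status.get_obs(): the state, without advancing time (a new reading comes with each control period).
- eyes.grab_frame(name): name is "side" or "top" or "wrist"; returns a dict with "image" (420x560x3 uint8, blue, green, red), "mtx" (3x3 intrinsics, pixels), "view" (4x4, takes a point from world to camera coordinates). Camera axes: x right, y up, looking along -z (the intrinsics and any distortion apply to the point x, -y, -z); pixel columns grow to the right and rows downward; lengths in m; the calibration is good to about 2 mm. A picture is of the moment at which its call begins. There is no depth.
- robot.finish_job(): hands the job in; it is judged then, once.
The state is a dict: "clock": time; "qpos": joint angles; "qd": joint speeds; "joint_efforts": joint torques, N m; "tool_pos": TCP position; "eef_rot": TCP orientation; "force": force on the tool from outside, world axes, zero at the start; "ft_torque": the same for the moment, N m; "width": opening from 0.0 (shut) to 1.0 (fully open); "grasp_force": force on a finger pad.
Only numpy, scipy, OpenCV 4.12 (cv2) and the standard library are available. Lean on these libraries where they do the work, as an engineer would, in place of code of your own. Each camera call takes 0.05 s, during which the arm holds its last target. There are 200 camera calls.

## Working session

There is one attempt and no reset: what is moved stays moved. The work goes in short steps, Python scripts to look and compute and a tool call to move; the robot and the scene stay as the last step left them, time stands still between calls to the robot, and variables do not carry over. Pictures are saved under pics/ and viewed, at most 10 in all, crops included, and the job is handed in when it is done.

Besides the shell and the picture viewer there is one more tool, called after "Call:" as name(argument=value, ...), one argument or row to a line, values as JSON. step_arm: Moves the arm, as the interface text tells. Its arguments: {"type":"object","properties":{"motion":{"type":"array","items":{"type":"object","properties":{"dx":{"type":"number"},"dy":{"type":"number"},"dz":{"type":"number"},"rx":{"type":"number"},"ry":{"type":"number"},"rz":{"type":"number"},"gripper":{"type":"number"}}}},"squeeze":{"type":"number"}},"required":["motion"]}

```bash
mkdir -p pics; ls
cat > h.py <<'E'
import numpy as np, cv2
from rig import status, eyes, robot
def grab(n,save=None):
    f=eyes.grab_frame(n)
    if save: cv2.imwrite('pics/'+save,f['image'])
    return f
def ray(f,u,v):
    V=np.array(f['view']);K=np.array(f['mtx']);R=V[:3,:3];t=V[:3,3]
    d=np.linalg.inv(K)@np.array([u,v,1.]);d=R.T@(d*[1,-1,-1]);return -R.T@t,d/np.linalg.norm(d)
def onplane(f,u,v,z):
    c,d=ray(f,u,v);return c+d*(z-c[2])/d[2]
def proj(f,P):
    P=np.atleast_2d(P);V=np.array(f['view']);p=(V[:3,:3]@P.T).T+V[:3,3];p=p*[1,-1,-1]
    q=(np.array(f['mtx'])@p.T).T;return q[:,:2]/q[:,2:]
def tri(*rs):
    A=np.zeros((3,3));b=np.zeros(3)
    for c,d in rs:
        M=np.eye(3)-np.outer(d,d);A+=M;b+=M@c
    X=np.linalg.solve(A,b);return X,[np.linalg.norm((np.eye(3)-np.outer(d,d))@(X-c)) for c,d in rs]
E
python3 - <<'E'
from h import *
import pickle
fs={n:grab(n,n+'0.png') for n in('side','top','wrist')}
pickle.dump(fs,open('f0.pkl','wb'))
for n,f in fs.items(): print(n,{k:(v if k!='image' else 0) for k,v in f.items() if k not in('view','image')}, ray(f,280,210))
cv2.imwrite('pics/a.png',np.hstack([cv2.resize(fs[n]['image'],(400,300)) for n in('side','wrist')]))
print(status.get_obs(),robot.tcp_to_tips)
E
```

```text
pics
side {'mtx': array([[498.62087854,   0.        , 271.34019633],
       [  0.        , 498.62087854, 217.69564136],
       [  0.        ,   0.        ,   1.        ]])} (array([ 0.00821278, -0.69217535,  0.86325411]), array([ 0.45019948,  0.60647554, -0.65536848]))
top {'mtx': array([[419.4761267 ,   0.        , 279.52144217],
       [  0.        , 419.4761267 , 212.53558815],
       [  0.        ,   0.        ,   1.        ]])} (array([0.47208783, 0.06861289, 1.12441701]), array([ 0.09392555, -0.02970058, -0.99513611]))
wrist {'mtx': array([[293.85486062,   0.        , 284.14733644],
       [  0.        , 293.85486062, 209.41825329],
       [  0.        ,   0.        ,   1.        ]])} (array([0.09253938, 0.64830576, 0.38379586]), array([ 0.24216897, -0.0788387 , -0.96702567]))
{'clock': 0.15, 'qpos': array([ 1.14292690e+00,  2.45651684e-01,  1.55870559e+00,  1.97024238e-05,
        1.33870501e+00, -1.74108564e-01]), 'qd': array([-0.00023239, -0.00067301, -0.00360516,  0.00054855,  0.00027344,
       -0.00038006]), 'joint_efforts': array([ 7.23238190e-04, -4.16258419e+01, -3.14983785e+01,  6.85254391e-02,
        3.14822677e-02, -6.46504691e-05]), 'tool_pos': array([0.1629949 , 0.62879093, 0.221615  ]), 'eef_rot': array([-3.97487517e-01, -3.11588685e+00,  2.19546696e-03]), 'force': array([ 0.17114579, -0.31578254, -0.13700526]), 'ft_torque': array([ 0.02548455,  0.02688128, -0.02921579]), 'grasp_force': 0.0, 'width': 1.000639170308946} 0.017
```

View pics/top0.png

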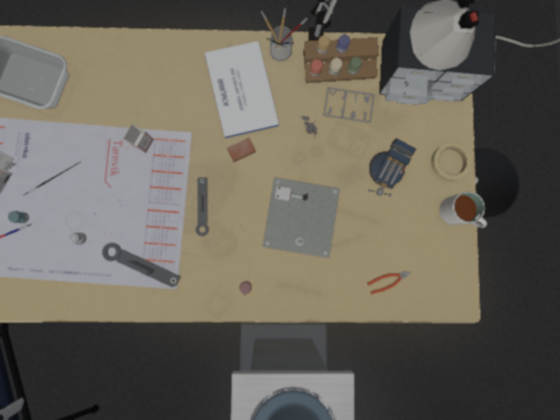

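View pics/side0.png

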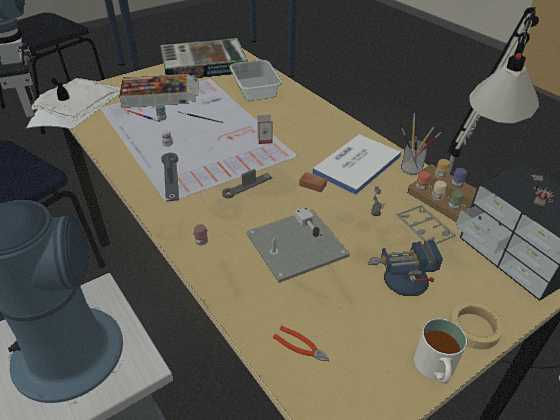

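Top view shows the candidates for the bracket: the small dark bracket at (202,207) with its eye at (202,230), and the larger look-alike at (140,265) with its eye at (111,252). I choose the small one, which is about 60 px long (≈157 mm). The jig has its pin at about (299,242), its nose at (305,197) and its block at (283,194). Pot is at (246,288), sanding block at (242,150) and cutters at (388,282).

Run:
```python
from h import *
import pickle
fs=pickle.load(open('f0.pkl','rb'))
t=fs['top']['image'];s=fs['side']['image']
a=cv2.resize(t[165:265,185:345],None,fx=5,fy=5,interpolation=cv2.INTER_CUBIC)[:500]
a=cv2.resize(t[165:265,185:345],(480,300),interpolation=cv2.INTER_CUBIC)
b=cv2.resize(s[160:285,210:360],(320,267),interpolation=cv2.INTER_CUBIC)
c=cv2.resize(fs['wrist']['image'],(400,300))
o=np.zeros((600,800,3),np.uint8);o[:300,:480]=a;o[:267,480:]=b;o[300:,:400]=c;cv2.imwrite('pics/b.png',o)
f=fs['top']
for n,p,z in[('eye',(202,230),.01),('web',(202,207),.03),('pin',(299,242),.05),('nose',(305,197),.03),('end',(202,178),.006),('big',(140,265),.03),('pot',(246,288),.04),('sand',(242,150),.02),('cut',(388,282),.005)]: print(n,onplane(f,*p,z).round(3))
```

```text
eye [0.522 0.241 0.01 ]
web [0.581 0.24  0.03 ]
pin [ 0.492 -0.013  0.05 ]
nose [ 0.61 -0.03  0.03]
end [0.662 0.245 0.006]
big [0.43  0.395 0.03 ]
pot [0.374 0.122 0.04 ]
sand [0.736 0.138 0.02 ]
cut [ 0.388 -0.254  0.005]
```

View pics/b.png

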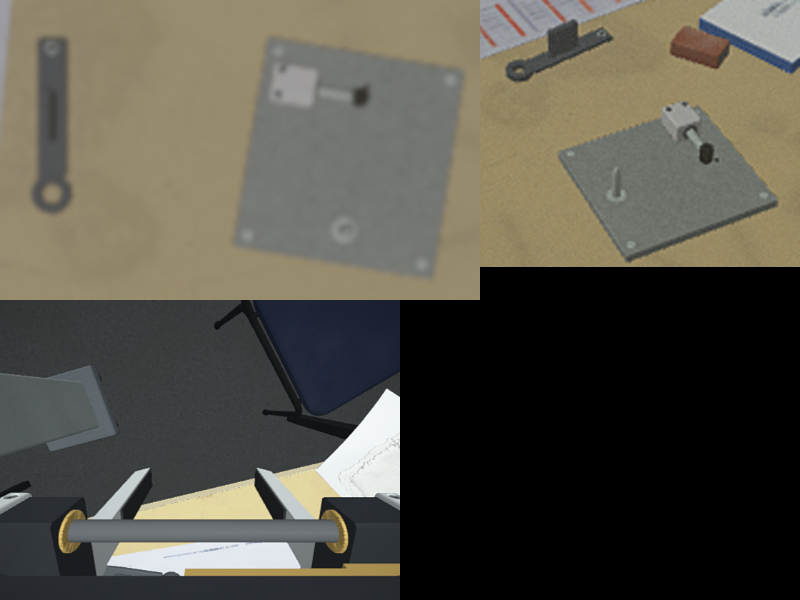

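The crop confirms the choice: a small dark strap with its eye at the robot-side end and an upright web, strap roughly along world +x. I'll fly over it next.

Call:
step_arm(
  motion=[
    {"dx":45,"dy":-43,"dz":0,"rz":5},
    {"dx":90,"dy":-86,"dz":0,"rz":10},
    {"dx":135,"dy":-129,"dz":0,"rz":14.5},
    {"dx":180,"dy":-172,"dz":0,"rz":14.5},
    {"dx":225,"dy":-215,"dz":0,"rz":14.5},
  ],
)

```text
$.motion[0]: bad value
```

Call:
step_arm(
  motion=[
    {"dx":45,"dy":-43},
    {"dx":90,"dy":-86},
    {"dx":135,"dy":-129},
    {"dx":180,"dy":-174},
    {"dx":180,"dy":-174},
  ],
)

```text
$.motion[0]: bad value
```

Run:
```python
from h import *
import pickle
f=grab('wrist','w1.png');o=status.get_obs();pickle.dump((f,o),open('w1.pkl','wb'))
print(o['clock'],o['tool_pos'],cv2.Rodrigues(o['eef_rot'])[0].round(3).tolist())
print(proj(f,[[.522,.241,.01],[.58,.24,.03],[.66,.245,.006],o['tool_pos']]).round())
```

```text
0.2 [0.16306754 0.62887367 0.22176741] [[-0.968, 0.251, -0.0], [0.251, 0.968, -0.001], [0.0, -0.001, -1.0]]
[[114. 452.]
 [120. 490.]
 [147. 505.]
 [283. 259.]]
```

View pics/w1.png

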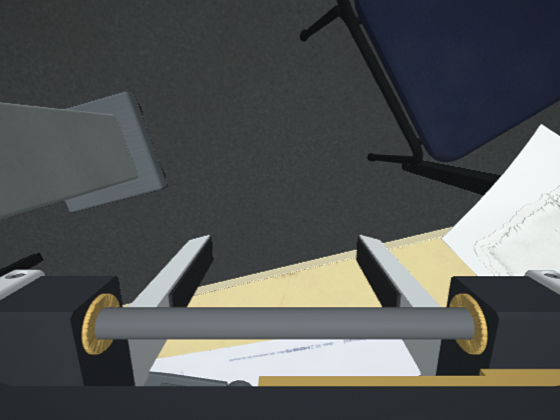

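The arm did not move because every row needs all of its fields. The picture shows the fingers with their tips near (210,240) and (360,240). I'm resending with full rows.

Call:
step_arm(
  motion=[
    {"dx":45,"dy":-43,"dz":0,"rx":0,"ry":0,"rz":5,"gripper":1},
    {"dx":90,"dy":-86,"dz":0,"rx":0,"ry":0,"rz":10,"gripper":1},
    {"dx":135,"dy":-129,"dz":0,"rx":0,"ry":0,"rz":14.5,"gripper":1},
    {"dx":180,"dy":-172,"dz":0,"rx":0,"ry":0,"rz":14.5,"gripper":1},
    {"dx":225,"dy":-215,"dz":0,"rx":0,"ry":0,"rz":14.5,"gripper":1},
  ],
)

```text
clock: 0.82
tool_pos: [0.3893, 0.4126, 0.2225]
eef_rot: [0.001, 3.141, 0.0]
force: [0.3, 0.7, -0.1]
width: 0.998
grasp_force: 0.0
```

Call:
step_arm(
  motion=[
    {"dx":45,"dy":-43,"dz":0,"rx":0,"ry":0,"rz":0,"gripper":1},
    {"dx":90,"dy":-86,"dz":0,"rx":0,"ry":0,"rz":0,"gripper":1},
    {"dx":135,"dy":-129,"dz":0,"rx":0,"ry":0,"rz":0,"gripper":1},
    {"dx":180,"dy":-174,"dz":0,"rx":0,"ry":0,"rz":0,"gripper":1},
    {"dx":180,"dy":-174,"dz":0,"rx":0,"ry":0,"rz":0,"gripper":1},
  ],
)

```text
clock: 1.45
tool_pos: [0.5704, 0.2371, 0.2221]
eef_rot: [-0.01, -3.142, 0.001]
force: [0.1, 0.7, 0.6]
width: 0.996
grasp_force: 0.0
```

Run:
```python
from h import *
import pickle
f=grab('wrist','w2.png');o=status.get_obs();pickle.dump((f,o),open('w2.pkl','wb'))
print(o['clock'],o['tool_pos'],cv2.Rodrigues(o['eef_rot'])[0].round(3).tolist())
print(proj(f,[[.522,.241,.01],[.58,.24,.03],[.66,.245,.006],o['tool_pos']]).round())
```

```text
1.5 [0.56905956 0.23868209 0.22202284] [[-1.0, 0.004, -0.001], [0.004, 1.0, 0.0], [0.001, 0.0, -1.0]]
[[286. 153.]
 [286. 202.]
 [290. 254.]
 [285. 257.]]
```

View pics/w2.png

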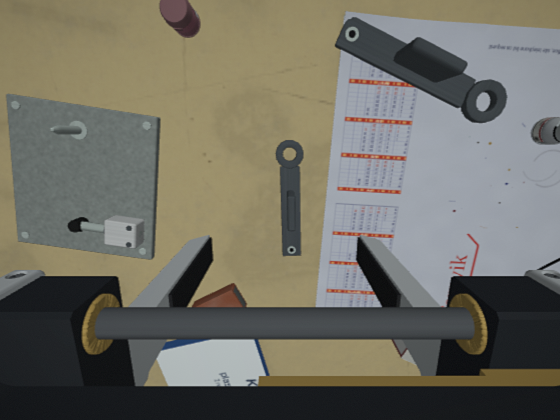

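Wrist view shows the chosen bracket with its eye at (289,154), web at (291,210) and strap end at (291,255). The jig is at left, with the pin foot at (76,130), pin tip at (53,129) and nose at (75,225). The large look-alike is at upper right (420,70). Next is one enlarged composite for pixel-exact features, with automatic blobs alongside it.

Run:
```python
from h import *
import pickle
fs=pickle.load(open('f0.pkl','rb'));w=pickle.load(open('w2.pkl','rb'))[0]['image'];s=fs['side']['image']
R=lambda im,k:cv2.resize(im,None,fx=k,fy=k,interpolation=cv2.INTER_CUBIC)
o=np.zeros((600,800,3),np.uint8)
def put(im,x,y):
    h,v=im.shape[:2];o[y:y+h,x:x+v]=im[:600-y,:800-x]
put(R(w[90:265,5:165],2.5),0,0)
put(R(s[205:280,245:350],3.5),410,0)
put(R(s[165:205,220:275],6),410,270)
put(R(cv2.convertScaleAbs(w[130:265,270:312].transpose(1,0,2).copy(),alpha=2),2.9),0,445)
cv2.imwrite('pics/c.png',o)
# dark bracket blobs
for n,im,(x0,y0,x1,y1) in[('wrist',w,(260,130,312,268)),('top',fs['top']['image'],(190,170,215,245)),('side',s,(215,165,278,202))]:
    g=cv2.cvtColor(im,cv2.COLOR_BGR2GRAY)[y0:y1,x0:x1]
    th,m=cv2.threshold(g,0,255,cv2.THRESH_BINARY_INV+cv2.THRESH_OTSU)
    cs,h=cv2.findContours(m,cv2.RETR_CCOMP,cv2.CHAIN_APPROX_NONE)
    for c,hh in zip(cs,h[0]):
        a=cv2.contourArea(c)
        if a>5:
            r=cv2.minAreaRect(c);print(n,'hole' if hh[3]>=0 else 'out',a,(np.array(r[0])+[x0,y0]).round(1),np.round(r[1],1),round(r[2],1))
# nose black blob, screws in wrist
hsv=cv2.cvtColor(w,cv2.COLOR_BGR2HSV)
for n,im,(x0,y0,x1,y1) in[('wrist',w,(50,205,105,240)),('top',fs['top']['image'],(290,185,320,210)),('side',s,(300,215,330,245))]:
    g=im.max(2)[y0:y1,x0:x1];m=(g<60).astype(np.uint8)
    k,l,st,c=cv2.connectedComponentsWithStats(m)
    for i in range(1,k):
        if st[i,4]>5: print('nose',n,st[i]+[x0,y0,0,0,0],(c[i]+[x0,y0]).round(1))
```

```text
wrist out 8.0 [291.5 249.5] [3. 3.] 90.0
wrist out 2209.5 [289.5 197.5] [115.  27.] 90.0
wrist hole 66.0 [291.  249.5] [9.2 9.2] 45.0
wrist hole 151.0 [289.  153.5] [13.4 13.4] 45.0
top out 541.5 [202. 206.] [58. 12.] 90.0
top hole 35.0 [201.5 229. ] [7. 6.] -0.0
side out 482.5 [244.8 181.4] [17.1 52.9] 64.7
side hole 8.5 [228.3 192.8] [2.8 3.5] 45.0
nose wrist [ 68 217  20  15 176] [ 76.  224.2]
nose top [304 195   3   4  10] [305.  196.5]
nose side [313 227   6  10  48] [315.6 231.5]
```

View pics/c.png

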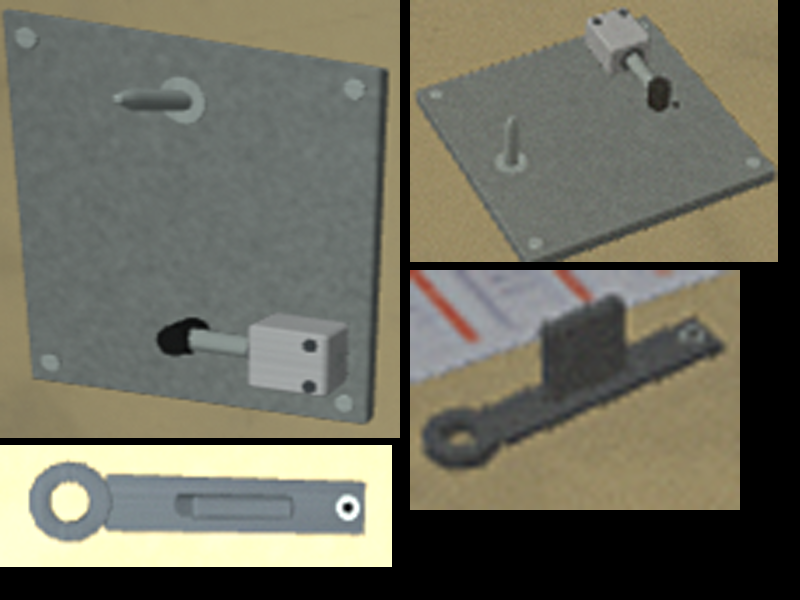

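Composite: wrist crop gives pin washer (183,101), tip (118,99) and board screws (26,38), (354,89), (50,362), (344,404). Side crop gives pin foot (511,161), tip (512,117), screws (435,95), (535,243), (753,162) and web top ends (546,319), (620,299). In the wrist bracket strip the web top runs x 192–292 at y 508.

```bash
cat > m.py <<'E'
from h import *
import pickle
fs=pickle.load(open('f0.pkl','rb'));W,o=pickle.load(open('w2.pkl','rb'));S=fs['side'];T=fs['top']
wj=lambda x,y:((x+.5)/2.5+4.5,(y+.5)/2.5+89.5)
sj=lambda x,y:((x-410+.5)/3.5+244.5,(y+.5)/3.5+204.5)
sb=lambda x,y:((x-410+.5)/6+219.5,(y-270+.5)/6+164.5)
wb=lambda x,y:((y-445+.5)/2.9+269.5,(x+.5)/2.9+129.5)
def t2(n,a,b):
    X,e=tri(ray(W,*a),ray(S,*b));print(n,(X*1000).round(1),(np.array(e)*1000).round(1));return X
E
python3 - <<'E'
from m import *
t2('pinfoot',wj(183,101),sj(511,161));t2('pintip',wj(118,99),sj(512,117))
t2('scrA',wj(354,89),sj(435,95));t2('scrB',wj(26,38),sj(535,243));t2('scrC',wj(50,362),sj(753,162))
t2('web0',wb(192,508),sb(546,319));t2('web1',wb(292,508),sb(620,299))
t2('eye',(289,153.5),(228.3,192.8));t2('endhole',(291.3,249.6),sb(692,333))
print('wrist planes:')
s=[onplane(W,*wj(*p),.012) for p in[(26,38),(354,89),(50,362),(344,404)]]
for p in s: print('screw',(p*1e3).round(1))
a=[np.arctan2(*(s[i]-s[j])[[1,0]]) for i,j in((2,0),(3,1))]+[np.arctan2(*(s[i]-s[j])[[1,0]])-np.pi/2 for i,j in((1,0),(3,2))]
print('jig yaw deg',np.degrees(a).round(2),'centre',np.mean(s,0)[:2].round(4))
print('pin',onplane(W,*wj(183,101),.012).round(4),'tip54',onplane(W,*wj(118,99),.054).round(4))
E_=[onplane(W,289,153.5,.010),onplane(W,289,153.5,.0)];H=onplane(W,291.3,249.6,.006)
print('eye',np.round(E_,4),'endhole',H.round(4),'webtop',onplane(W,*wb(242,508),.047).round(4))
print('top: eye',onplane(T,201.5,229,.01).round(4),'pin',onplane(T,185+(343.5)/3-.3,165+230.5/3-.3,.012).round(4))
E
```

```text
pinfoot [493.4 -14.6  11.4] [0.5 0.5]
pintip [493.3 -14.8  53.1] [1. 1.]
scrA [487.8  70.   10.9] [0.1 0.1]
scrB [463.5 -84.4  11.5] [0.1 0.1]
scrC [ 627.8 -110.5   11.7] [0.2 0.2]
web0 [571.2 245.5  49.5] [2.6 2.6]
web1 [614.1 246.4  42.5] [0.7 0.7]
eye [524.4 244.    2.9] [1.2 1.2]
endhole [654.9 247.2   4.8] [0.7 0.7]
wrist planes:
screw [463.4 -83.9  12. ]
screw [487.8  70.5  12. ]
screw [ 627.5 -110.    12. ]
screw [652.5  44.5  12. ]
jig yaw deg [-9.03 -8.95 -8.99 -9.21] centre [ 0.5578 -0.0197]
pin [ 0.493 -0.014  0.012] tip54 [ 0.4925 -0.0136  0.054 ]
eye [[0.5228 0.2444 0.01  ]
 [0.5235 0.2445 0.    ]] endhole [0.6537 0.2474 0.006 ] webtop [0.5902 0.2465 0.047 ]
top: eye [0.5249 0.2427 0.01  ] pin [ 0.4936 -0.016   0.012 ]
```

Call:
step_arm(
  motion=[
    {"dx":12,"dy":3,"dz":-50,"rx":0,"ry":0,"rz":1.6,"gripper":1},
    {"dx":23,"dy":6.5,"dz":-100,"rx":0,"ry":0,"rz":1.6,"gripper":1},
    {"dx":23,"dy":6.5,"dz":-145,"rx":0,"ry":0,"rz":1.6,"gripper":0.6},
    {"dx":23,"dy":6.5,"dz":-145,"rx":0,"ry":0,"rz":1.6,"gripper":0.6},
    {"dx":23,"dy":6.5,"dz":-145,"rx":0,"ry":0,"rz":1.6,"gripper":0.6},
  ],
)

```text
clock: 2.12
tool_pos: [0.5917, 0.2478, 0.0795]
eef_rot: [-0.045, 3.139, 0.001]
force: [0.6, -0.3, 1.4]
width: 0.722
grasp_force: 0.0
```

Run:
```python
from h import *
f=grab('wrist','w3.png');o=status.get_obs();
print(o['clock'],o['tool_pos'],cv2.Rodrigues(o['eef_rot'])[0].round(3).tolist(),o['width'])
w=f['image'];print(proj(f,[[.591,.246,.047],[.569,.2457,.047],[.613,.2467,.047],[.5233,.2444,.01],o['tool_pos']]).round(1))
```

```text
2.175 [0.59246998 0.24771759 0.0803287 ] [[-1.0, -0.028, 0.004], [-0.028, 1.0, 0.001], [-0.004, 0.001, -1.0]] 0.6758365702944003
[[280.2 238.5]
 [280.5 208.2]
 [280.4 267.2]
 [280.9 138.3]
 [282.3 260.6]]
```

View pics/w3.png

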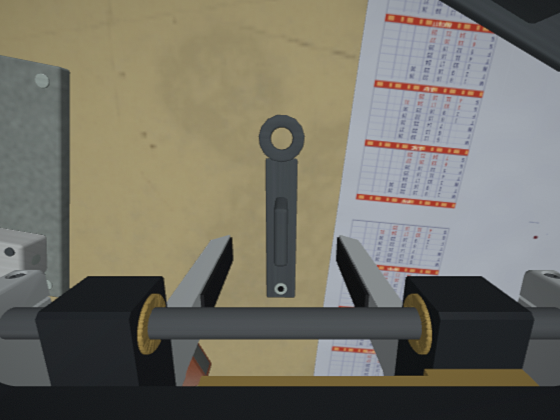

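The wrist view shows the bracket centred between the fingers (web at col 281, eye at (282,138)), matching the prediction. I'll go down and grip.

Call:
step_arm(
  motion=[
    {"dx":0,"dy":-0.5,"dz":-25,"rx":0,"ry":0,"rz":0,"gripper":0.4},
    {"dx":0,"dy":-0.5,"dz":-47,"rx":0,"ry":0,"rz":0,"gripper":0.3},
    {"dx":0,"dy":-0.5,"dz":-47,"rx":0,"ry":0,"rz":0,"gripper":0.25},
    {"dx":0,"dy":-0.5,"dz":-47,"rx":0,"ry":0,"rz":0,"gripper":0.2},
    {"dx":0,"dy":-0.5,"dz":-47,"rx":0,"ry":0,"rz":0,"gripper":0.2},
  ],
)

```text
clock: 2.8
tool_pos: [0.5921, 0.2464, 0.0317]
eef_rot: [-0.043, 3.139, 0.001]
force: [-0.8, -0.0, 0.0]
width: 0.203
grasp_force: 0.0
```

Call:
step_arm(
  motion=[
    {"dx":0,"dy":0,"dz":0,"rx":0,"ry":0,"rz":0,"gripper":0.1},
    {"dx":0,"dy":0,"dz":0,"rx":0,"ry":0,"rz":0,"gripper":0},
    {"dx":0,"dy":0,"dz":0,"rx":0,"ry":0,"rz":0,"gripper":0},
    {"dx":0,"dy":0,"dz":0,"rx":0,"ry":0,"rz":0,"gripper":0},
    {"dx":0,"dy":0,"dz":0,"rx":0,"ry":0,"rz":0,"gripper":0},
  ],
  squeeze=40,
)

```text
clock: 3.42
tool_pos: [0.5917, 0.2461, 0.0312]
eef_rot: [-0.043, 3.14, -0.0]
force: [-0.7, -2.3, 5.7]
width: 0.107
grasp_force: 40.0
```

Call:
step_arm(
  motion=[
    {"dx":0,"dy":0,"dz":30,"rx":0,"ry":0,"rz":0,"gripper":0},
    {"dx":0,"dy":0,"dz":80,"rx":0,"ry":0,"rz":0,"gripper":0},
    {"dx":-5,"dy":-35,"dz":85,"rx":0,"ry":0,"rz":-4,"gripper":0},
    {"dx":-12,"dy":-85,"dz":85,"rx":0,"ry":0,"rz":-10,"gripper":0},
    {"dx":-19,"dy":-135,"dz":85,"rx":0,"ry":0,"rz":-16,"gripper":0},
  ],
  squeeze=50,
)

```text
clock: 4.05
tool_pos: [0.5712, 0.1103, 0.1146]
eef_rot: [-0.399, -3.115, -0.0]
force: [1.5, 0.1, -2.5]
width: 0.101
grasp_force: 50.0
```

Call:
step_arm(
  motion=[
    {"dx":-7,"dy":-50,"dz":0,"rx":0,"ry":0,"rz":-6,"gripper":0},
    {"dx":-14,"dy":-100,"dz":0,"rx":0,"ry":0,"rz":-12,"gripper":0},
    {"dx":-19,"dy":-140,"dz":0,"rx":0,"ry":0,"rz":-16.5,"gripper":0},
    {"dx":-21.5,"dy":-160.5,"dz":0,"rx":0,"ry":0,"rz":-16.5,"gripper":0},
    {"dx":-21.5,"dy":-160.5,"dz":0,"rx":0,"ry":0,"rz":-16.5,"gripper":0},
  ],
)

```text
clock: 4.68
tool_pos: [0.55, -0.05, 0.1146]
eef_rot: [-0.841, -3.025, -0.001]
force: [0.0, 0.0, -1.9]
width: 0.102
grasp_force: 50.0
```

Call:
step_arm(
  motion=[
    {"dx":0,"dy":0,"dz":0,"rx":0,"ry":0,"rz":0,"gripper":0},
    {"dx":0,"dy":0,"dz":0,"rx":0,"ry":0,"rz":0,"gripper":0},
  ],
)

```text
clock: 4.92
tool_pos: [0.5507, -0.0482, 0.1152]
eef_rot: [-0.836, -3.028, -0.0]
force: [-0.2, 0.2, -2.1]
width: 0.101
grasp_force: 50.0
```

Run:
```python
from h import *
import pickle
f=grab('wrist');o=status.get_obs();g=grab('side');t=grab('top');pickle.dump((f,o,g,t),open('w4.pkl','wb'))
R=cv2.Rodrigues(o['eef_rot'])[0];p=o['tool_pos']
print(o['clock'],p,R.round(3).tolist(),o['grasp_force'],o['force'],o['qpos'].round(2))
yaw=np.arctan2(-R[0,1],R[1,1]);e=p-68e-3*np.array([np.cos(yaw),np.sin(yaw),0])
print('yaw',np.degrees(yaw),'eye pred',e,proj(f,[e-[0,0,.031],e-[0,0,.021],[.4929,-.0143,.012],[.4929,-.0143,.054]]).round(1))
im=np.zeros((600,800,3),np.uint8);im[:420,:560]=f['image'];
s=g['image'][150:290,230:370];im[:240,560:]=cv2.resize(s,(240,240),interpolation=cv2.INTER_CUBIC)
s=t['image'][170:270,250:350];im[240:480,560:]=cv2.resize(s,(240,240),interpolation=cv2.INTER_CUBIC)
cv2.imwrite('pics/w4.png',im)
```

```text
4.975 [ 0.5506858  -0.04829186  0.11526788] [[-0.858, 0.513, -0.0], [0.513, 0.858, 0.0], [0.0, 0.0, -1.0]] 49.99910652637482 [ 0.80335304 -0.26507917 -2.25190684] [-0.29  0.14  1.88  0.    1.11 -1.32]
yaw -30.86070175004796 eye pred [ 0.49231345 -0.01341108  0.11526788] [[282.5 141.7]
 [282.4 142.1]
 [282.4 140.4]
 [282.1 141.8]]
```

View pics/w4.png

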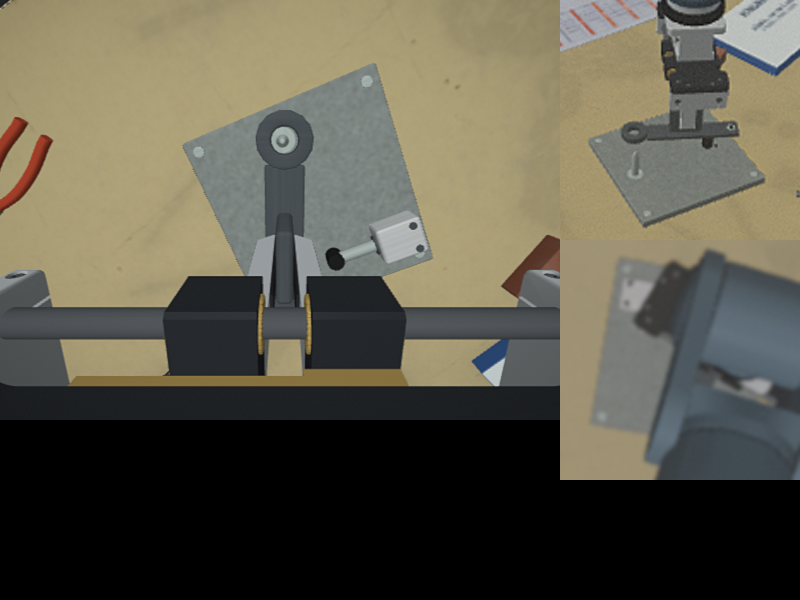

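The bracket is level in the grip, strap clear of the nose (nose at (335,259), strap at col 285). The pin shows inside the eye, with the eye's outline centred at about (285,139) and the pin at (283,141). Next I measure the offset.

Run:
```python
from h import *
import pickle
f,o,g,t=pickle.load(open('w4.pkl','rb'));w=f['image']
gr=cv2.cvtColor(w,cv2.COLOR_BGR2GRAY);r=gr[100:180,245:325]
m=(r<85).astype(np.uint8)
cs,h=cv2.findContours(m,cv2.RETR_CCOMP,cv2.CHAIN_APPROX_NONE)
for c,hh in zip(cs,h[0]):
    if cv2.contourArea(c)>100:
        (x,y),rad=cv2.minEnclosingCircle(c);print(hh[3],cv2.contourArea(c),x+245,y+100,rad,cv2.fitEllipse(c))
        if hh[3]>=0: print('hole on .094',onplane(f,x+245,y+100,.094).round(4))
c=max((c for c in cs),key=cv2.contourArea).reshape(-1,2)
c=c[c[:,1]<45];A=np.c_[2*c,np.ones(len(c))];s=np.linalg.lstsq(A,(c**2).sum(1),rcond=None)[0];print('outer',s[:2]+[245,100],onplane(f,*(s[:2]+[245,100]),.094).round(4))
q=r[30:52,27:49];print('pin bright',[onplane(f,283,141,z).round(4) for z in(.012,.054)])
```

```text
-1 3054.5 284.0 146.93478393554688 37.27177810668945 ((39.24375534057617, 44.7937126159668), (55.01891326904297, 73.04698944091797), 179.68960571289062)
1 626.5 283.97783279418945 139.62561416625977 14.688748359680176 ((38.9506721496582, 39.72452926635742), (28.10419464111328, 28.47343635559082), 153.4268341064453)
hole on .094 [ 0.4915 -0.0118  0.094 ]
outer [284.18129792 138.26516514] [ 0.4909 -0.0113  0.094 ]
pin bright [array([ 0.4936, -0.0141,  0.012 ]), array([ 0.4927, -0.0134,  0.054 ])]
```

Call:
step_arm(
  motion=[
    {"dx":1.5,"dy":-2,"dz":0,"rx":0,"ry":0,"rz":0,"gripper":0},
    {"dx":1.5,"dy":-2,"dz":-12,"rx":0,"ry":0,"rz":0,"gripper":0},
    {"dx":1.5,"dy":-2,"dz":-24,"rx":0,"ry":0,"rz":0,"gripper":0},
    {"dx":1.5,"dy":-2,"dz":-36,"rx":0,"ry":0,"rz":0,"gripper":0},
    {"dx":1.5,"dy":-2,"dz":-42,"rx":0,"ry":0,"rz":0,"gripper":0},
  ],
)

```text
clock: 5.7
tool_pos: [0.5514, -0.0511, 0.0719]
eef_rot: [-0.837, -3.026, -0.0]
force: [-0.6, 0.5, -0.8]
width: 0.1
grasp_force: 50.0
```

Run:
```python
from h import *
f=grab('wrist');w=f['image'];o=status.get_obs();p=o['tool_pos'];print(p,o['force'],o['ft_torque'])
gr=cv2.cvtColor(w,cv2.COLOR_BGR2GRAY);r=gr[100:180,245:325]
cs,h=cv2.findContours((r<85).astype(np.uint8),cv2.RETR_CCOMP,cv2.CHAIN_APPROX_NONE)
for c,hh in zip(cs,h[0]):
    if cv2.contourArea(c)>100 and hh[3]>=0:
        (x,y),rad=cv2.minEnclosingCircle(c);print(x+245,y+100,rad,onplane(f,x+245,y+100,p[2]-.021))
print(proj(f,[[.493,-.0142,.012],[.493,-.0142,.054]]))
```

```text
[ 0.55120782 -0.05108356  0.07158157] [-1.0952788  -0.3258713  -1.90540264] [0.04030027 0.02863833 0.01494255]
284.3975257873535 139.5247344970703 14.916906356811523 [ 0.49241617 -0.01441953  0.05058157]
[[285.02549557 139.00438222]
 [285.21843118 140.30771977]]
```

The eye is threaded on the pin within 1 mm and shows no contact force. I'll lower it to the board.

Call:
step_arm(
  motion=[
    {"dx":0.5,"dy":0,"dz":-10,"rx":0,"ry":0,"rz":0,"gripper":0},
    {"dx":0.5,"dy":0,"dz":-19,"rx":0,"ry":0,"rz":0,"gripper":0},
    {"dx":0.5,"dy":0,"dz":-26,"rx":0,"ry":0,"rz":0,"gripper":0},
    {"dx":0.5,"dy":0,"dz":-27,"rx":0,"ry":0,"rz":0,"gripper":0},
    {"dx":0.5,"dy":0,"dz":-27,"rx":0,"ry":0,"rz":0,"gripper":0},
  ],
)

```text
clock: 6.38
tool_pos: [0.5528, -0.0513, 0.0465]
eef_rot: [0.838, 3.028, -0.0]
force: [0.2, -0.6, -1.9]
width: 0.104
grasp_force: 50.0
```

Call:
step_arm(
  motion=[
    {"dx":0,"dy":0,"dz":-0.5,"rx":0,"ry":0,"rz":0,"gripper":0},
    {"dx":0,"dy":0,"dz":-0.5,"rx":0,"ry":0,"rz":0,"gripper":0},
    {"dx":0,"dy":0,"dz":-0.5,"rx":0,"ry":0,"rz":0,"gripper":0},
  ],
)

```text
clock: 6.75
tool_pos: [0.5528, -0.0513, 0.0461]
eef_rot: [0.838, 3.027, 0.0]
force: [-0.3, -0.7, -1.5]
width: 0.101
grasp_force: 50.0
```

Call:
step_arm(
  motion=[
    {"dx":0,"dy":0,"dz":-1,"rx":0,"ry":0,"rz":0,"gripper":0},
    {"dx":0,"dy":0,"dz":-2,"rx":0,"ry":0,"rz":0,"gripper":0},
    {"dx":0,"dy":0,"dz":-2.5,"rx":0,"ry":0,"rz":0,"gripper":0},
    {"dx":0,"dy":0,"dz":-2.5,"rx":0,"ry":0,"rz":0,"gripper":0},
  ],
)

```text
clock: 7.25
tool_pos: [0.5527, -0.0513, 0.0434]
eef_rot: [-0.838, -3.028, 0.0]
force: [-0.2, 0.5, -0.9]
width: 0.1
grasp_force: 50.0
```

Run:
```python
from h import *
f=grab('wrist');w=f['image'];o=status.get_obs();p=o['tool_pos'];print(p,o['force'],o['ft_torque'])
R=cv2.Rodrigues(o['eef_rot'])[0];y=np.arctan2(-R[0,1],R[1,1]);print(np.degrees(y))
pin=np.array([.493,-.0142])
c=p[:2]-pin;print('rel',c,np.hypot(*c),np.degrees(np.arctan2(c[1],c[0])))
```

```text
[ 0.55267961 -0.05129565  0.04342004] [-0.75964787 -0.07846308 -1.10170253] [-0.04714908  0.06995645 -0.04498635]
-30.93924157988026
rel [ 0.05967961 -0.03709565] 0.07026907682828933 -31.86426049897196
```

Call:
step_arm(
  motion=[
    {"dx":1.3,"dy":3.3,"dz":0,"rx":0,"ry":0,"rz":3,"gripper":0},
    {"dx":2.6,"dy":6.7,"dz":0,"rx":0,"ry":0,"rz":6,"gripper":0},
    {"dx":4.1,"dy":10,"dz":0,"rx":0,"ry":0,"rz":9,"gripper":0},
    {"dx":5.5,"dy":13.4,"dz":0,"rx":0,"ry":0,"rz":12,"gripper":0},
    {"dx":5.5,"dy":13.4,"dz":0,"rx":0,"ry":0,"rz":12,"gripper":0},
  ],
)

```text
clock: 7.92
tool_pos: [0.5583, -0.0378, 0.0435]
eef_rot: [0.517, 3.099, -0.0]
force: [0.1, -0.5, -2.1]
width: 0.105
grasp_force: 50.0
```

```bash
cat > chk.py <<'E'
from h import *
f=grab('wrist');w=f['image'];o=status.get_obs();p=o['tool_pos'];print(o['clock'],p,o['force'].round(1),o['ft_torque'].round(2),o['grasp_force'])
R=cv2.Rodrigues(o['eef_rot'])[0];y=np.arctan2(-R[0,1],R[1,1]);print('yaw',np.degrees(y))
J=np.array([.5523,-.0238]);a=np.radians(-9.03)
jw=lambda x,yy,z:np.r_[J+[x*np.cos(a)-yy*np.sin(a),x*np.sin(a)+yy*np.cos(a)],z]
gr=cv2.cvtColor(w,cv2.COLOR_BGR2GRAY);r=gr[90:190,235:335]
cs,h=cv2.findContours((r<85).astype(np.uint8),cv2.RETR_CCOMP,cv2.CHAIN_APPROX_NONE)
for c,hh in zip(cs,h[0]):
    if cv2.contourArea(c)>100 and hh[3]>=0:
        (x,yy),rad=cv2.minEnclosingCircle(c);e=onplane(f,x+235,yy+90,.022);print('eye',e.round(4),'off pin mm',(np.hypot(*(e[:2]-jw(-60,0,0)[:2]))*1e3).round(1))
print('rest nose centre px',proj(f,[jw(58,5,.033),jw(58,22,.033)]).round())
E
python3 chk.py
```

```text
7.975 [ 0.55819623 -0.03789567  0.0434436 ] [ 0.4 -0.3 -0.8] [-0.03 -0.07 -0.04] 49.99906003475189
yaw -18.98244984456245
eye [ 0.4932 -0.0142  0.022 ] off pin mm 59940.1
rest nose centre px [[ 589. 1321.]
 [ 965. 1320.]]
```

The eye is centred on the pin to within 0.5 mm. I'll press on gently.

Call:
step_arm(
  motion=[
    {"dx":0.6,"dy":1.8,"dz":0,"rx":0,"ry":0,"rz":1.5,"gripper":0},
    {"dx":1.1,"dy":3.5,"dz":0,"rx":0,"ry":0,"rz":3,"gripper":0},
    {"dx":1.6,"dy":5.3,"dz":0,"rx":0,"ry":0,"rz":4.5,"gripper":0},
    {"dx":2.1,"dy":7,"dz":0,"rx":0,"ry":0,"rz":6,"gripper":0},
    {"dx":2.1,"dy":7,"dz":0,"rx":0,"ry":0,"rz":6,"gripper":0},
  ],
)

```text
clock: 8.6
tool_pos: [0.5603, -0.0312, 0.0435]
eef_rot: [-0.354, -3.122, 0.001]
force: [-1.3, -3.5, -1.2]
width: 0.103
grasp_force: 50.0
```

```bash
sed -i 's/jw=lambda x,yy,z:/jw=lambda x,yy,z:np.array([1,1,1])*/; s/\[x\*np.cos(a)-yy\*np.sin(a),x\*np.sin(a)+yy\*np.cos(a)\]/np.array([x*np.cos(a)-yy*np.sin(a),x*np.sin(a)+yy*np.cos(a)])*.001/' chk.py; python3 chk.py
```

```text
8.65 [ 0.56027966 -0.0312047   0.04347956] [-1.3 -3.1  0.3] [-0.62  0.21 -0.16] 50.001638531684875
yaw -12.94391453294944
eye [ 0.4932 -0.0145  0.022 ] off pin mm 0.2
rest nose centre px [[304. 319.]
 [329. 317.]]
```

Call:
step_arm(
  motion=[
    {"dx":0.3,"dy":1.5,"dz":0,"rx":0,"ry":0,"rz":1.3,"gripper":0},
    {"dx":0.7,"dy":3.1,"dz":0,"rx":0,"ry":0,"rz":2.7,"gripper":0},
    {"dx":1,"dy":4.7,"dz":0,"rx":0,"ry":0,"rz":4,"gripper":0},
    {"dx":1,"dy":4.7,"dz":0,"rx":0,"ry":0,"rz":4,"gripper":0},
    {"dx":1,"dy":4.7,"dz":0,"rx":0,"ry":0,"rz":4,"gripper":0},
  ],
)

```text
clock: 9.28
tool_pos: [0.5615, -0.027, 0.0435]
eef_rot: [0.244, 3.131, -0.002]
force: [0.5, -6.5, -3.0]
width: 0.105
grasp_force: 50.0
```

```bash
python3 chk.py
python3 - <<'E'
from h import *
s=grab('side')['image'];w=grab('wrist')['image']
o=np.zeros((420,790,3),np.uint8);o[:,:400]=w[:,80:480];o[:390,400:]=cv2.resize(s[170:300,230:360],(390,390),interpolation=cv2.INTER_CUBIC);cv2.imwrite('pics/d.png',o)
E
```

```text
9.325 [ 0.56155587 -0.02697935  0.04349774] [-0.4 -6.8 -3.1] [-1.36  0.13 -0.32] 50.02177834510803
yaw -8.902604820410419
eye [ 0.4936 -0.0149  0.022 ] off pin mm 0.7
rest nose centre px [[292. 319.]
 [318. 319.]]
```

View pics/d.png

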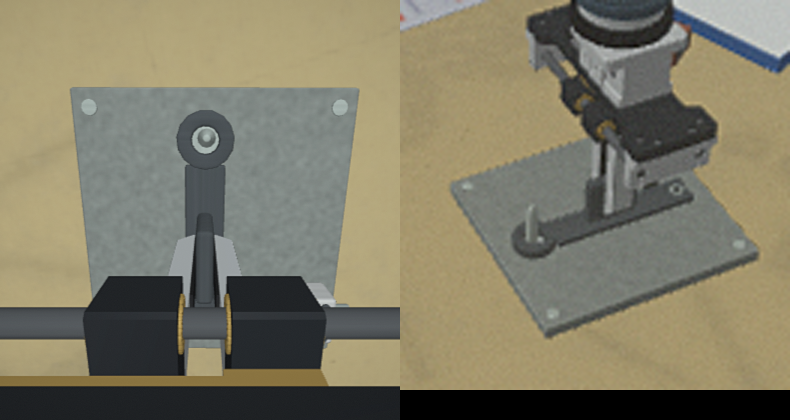

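The bracket lies flat with its eye on the pin (wrist crop (205,138)) and its strap along the jig's x. It presses with about 6.8 N, which puts the stop roughly 15 mm in. I'll hold briefly to settle, then hand in.

Call:
step_arm(
  motion=[
    {"dx":0,"dy":0,"dz":0,"rx":0,"ry":0,"rz":0,"gripper":0},
    {"dx":0,"dy":0,"dz":0,"rx":0,"ry":0,"rz":0,"gripper":0},
    {"dx":0,"dy":0,"dz":0,"rx":0,"ry":0,"rz":0,"gripper":0},
    {"dx":0,"dy":0,"dz":0,"rx":0,"ry":0,"rz":0,"gripper":0},
    {"dx":0,"dy":0,"dz":0,"rx":0,"ry":0,"rz":0,"gripper":0},
  ],
)

```text
clock: 10.05
tool_pos: [0.5616, -0.027, 0.0435]
eef_rot: [0.244, 3.131, -0.002]
force: [-0.1, -6.6, -2.7]
width: 0.103
grasp_force: 50.0
```

```bash
python3 chk.py; python3 -c "
from rig import robot
print(robot.finish_job())"
```

```text
10.1 [ 0.56155394 -0.02698557  0.0434986 ] [-0.6 -5.8 -2.4] [-1.32  0.09 -0.32] 50.02170145511627
yaw -8.905041211220361
eye [ 0.4935 -0.0149  0.022 ] off pin mm 0.7
rest nose centre px [[292. 319.]
 [318. 319.]]
the job is handed in; nothing more can be done
None
```

The bracket hangs by its eye on the pin (0.7 mm off-centre), close to flat on the board, and I am still holding it against the stop with about 6–7 N at the wrist (stop estimated 13–15 mm in); the job is handed in, but no verdict came back.

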